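# Break down a supplies stack into its kit holders

## Task

Take the stack of supplies apart from the top down and stand each thing flat in its own holder: the small tin in the small round dish, then the solder reel in the square tray, then the tape roll in the large round dish. Load the tall dropper bottle last, upright in the collar stand, so that it is never in the way. Set everything down without dropping it, and leave the cutters and the battery pack where they lie.

Things in the scene. Friction and masses are not known exactly. Their poses are not given: they have to be found in the camera images.
- tin_c (a point): Small plain cylindrical tin, beige, 25 mm in diameter, 24 mm tall, 60 g; it stands upright on top of the stack (on the reel, up to about 14 mm off its centre). The point is its centre, 12 mm above its underside; z is its axis.
- reel_c (a point): Reel of solder wire with black flanges, 58 mm in diameter, 36 mm tall, about 0.25 kg, standing on its flange in the middle of the stack (on the tape roll). Its centre, 18 mm above its underside; z is its axis.
- tape_c (a point): Roll of beige masking tape lying flat, 66 mm in diameter, 30 mm tall, about 0.11 kg, the bottom of the stack, on a 2 mm thick mat (its core is solid to the touch: grasp it across the outside). Its centre, 15 mm above its underside; z is its axis.
- bottle_c (a point): White dropper bottle standing upright on a 2 mm thick mat away from the stack, 104 mm tall over its nozzle, 35 g; its round body, where it is grasped, is 25 mm in diameter and 64 mm tall, and a thin pointed nozzle rises above it. The point is half-way up the whole, 52 mm above its underside; z is its axis, up.
- small_dish_floor (a point): Small low round dark steel dish, fixed, for the tin: 41 mm inside, 49 mm outside, rim 10 mm above the desk. The listed point is the centre of its inner floor, 4 mm above the desk, z up; a seated tin's centre is 12 mm above it.
- square_tray_floor (a point): Low square grey tray with a dark floor, fixed, for the reel: 74 x 74 mm inside, 82 x 82 mm outside, rim 10 mm above the desk. The listed point is the centre of its inner floor, 4 mm above the desk, z up; x and y run along its sides. A seated reel's centre is 18 mm above it.
- large_dish_floor (a point): Large low round dark steel dish, fixed, for the tape roll: 82 mm inside, 90 mm outside, rim 10 mm above the desk. The listed point is the centre of its inner floor, 4 mm above the desk, z up; a seated roll's centre is 15 mm above it.
- collar_floor (a point): Collar stand, fixed, for the dropper bottle: a round grey collar 41 mm inside, 49 mm outside, its rim 20 mm above the desk, on a square grey foot plate 78 x 78 x 4 mm. The listed point is the centre of its inner floor, 4 mm above the desk, z up; a seated bottle's listed mid-point is 52 mm above it. The four holders stand in a row across the desk (along y), about 0.12 m apart, in any order.
- cutters: Red-handled flush cutters lying on the desk, 52 x 132 x 10 mm, loose; leave alone. Origin at the centre of the underside, y along its length.
- battery: Flat black battery pack lying on the desk, 42 x 95 x 5 mm, loose; leave alone. Origin at the centre of the underside, y along its length.
Not all that is in view belongs to the job. Of the things that look like the part that bears tin_c, the smaller one is meant.

How it is judged:
On the way, in this order (a step that is already met when the one before it is completed fails the run):
1. the small tin stands in the small dish, released (horizontal distance between tin_c and small_dish_floor below 0.012 m and z of tin_c in the frame of small_dish_floor between 0.008 and 0.016 m and angle between tin_c's own z axis and vertical below 0.12 rad and contact force between the fingers and tin below 0.1 N and linear speed of tin below 0.03 m/s), for 0.2 s.
2. the solder reel stands in the square tray, released (horizontal distance between reel_c and square_tray_floor below 0.014 m and z of reel_c in the frame of square_tray_floor between 0.014 and 0.022 m and angle between reel_c's own z axis and vertical below 0.12 rad and contact force between the fingers and reel below 0.1 N and linear speed of reel below 0.03 m/s), for 0.2 s.
3. the tape roll lies in the large dish, released (horizontal distance between tape_c and large_dish_floor below 0.012 m and z of tape_c in the frame of large_dish_floor between 0.011 and 0.019 m and angle between tape_c's own z axis and vertical below 0.12 rad and contact force between the fingers and tape below 0.1 N and linear speed of tape below 0.03 m/s), for 0.2 s.
4. last, the dropper bottle stands in the collar stand, released (horizontal distance between bottle_c and collar_floor below 0.012 m and z of bottle_c in the frame of collar_floor between 0.048 and 0.056 m and angle between bottle_c's own z axis and vertical below 0.12 rad and contact force between the fingers and bottle below 0.1 N and linear speed of bottle below 0.03 m/s), for 0.2 s.
At the end, for the whole second after the job is handed in: All four stand upright (within 0.12 rad) on the inner floors of their own holders (height within 4 mm), released and at rest: tin in the small dish, tape in the large dish and bottle in the collar within 12 mm of the centre, reel in the square tray within 14 mm (all of step 1 and all of step 2 and all of step 3 and all of step 4); the robot touches nothing.
It fails at once if one of the four things dropped: moving faster than 0.8 m/s while not held ((linear speed of tin above 0.8 m/s and contact force between the fingers and tin below 0.05 N) or (linear speed of reel above 0.8 m/s and contact force between the fingers and reel below 0.05 N) or (linear speed of tape above 0.8 m/s and contact force between the fingers and tape below 0.05 N) or (linear speed of bottle above 0.8 m/s and contact force between the fingers and bottle below 0.05 N)).
It fails at once if the cutters or the battery pack shifted by more than 30 mm (distance of any of cutters, battery from where it was at the start of the episode above 0.03 m).
It also fails if it takes over 136 s, if anything falls off the work surface, if the arm or the gripper's body presses on something with over 40 N, if the wrist force passes 120 N, or if a joint passes its speed limit or range.

## Robot

A 6-joint arm with a two-finger parallel gripper is mounted at the origin on a cart in front of the work surface, level with it; the furniture and walls round the work are solid. World frame = base frame: x ahead of the robot, y to its left, z up, the work surface at z = 0. Lengths are in m, angles in rad, forces in N, time in s.
With the tool pointing down it reaches from about 0.35 to 0.8 m from the base axis. Payload 7.3 kg.
Tool frame: the origin (TCP) lies between the finger pads; the fingertips stand 25 mm ahead of it and the grasp point (between the pads) lies 6 mm ahead of it (r.tip_extent is the distance from the TCP to the fingertips, in m); z points along the fingers, y is the line along which they close (so a half turn about z gives the same grasp; the last joint's range is limited). The gripper opens to 85 mm and grips with 20 to 120 N. Pads are 22 mm wide; open, the fingers measure 114 mm over their backs; the gripper's body (76 mm by 85 mm) begins 54 mm behind the grasp point. The pads swing forward as they close: fully open they stand 13 mm farther back than shut.
Start: joints at [1.167, 0.342, 1.524, -0, 1.275, -0.146], TCP at [0.134, 0.508, 0.232] pointing down, gripper open.
Joint ranges: [-2.53, 2.53], [-0.77, 2.02], [0.04, 2.7], [-1, 4.14], [0.28, 2.66], [-3.11, 3.11]. Speed limits (rad/s): [2.57, 2.57, 3.14, 3.14, 3.14, 3.14].

## Interface

Orientations are given as a unit quaternion [x, y, z, w].
In Python, from workcell import r, command_gripper, optics gives the robot as it stands. The module is installed in compiled form; this text tells all that it offers. Calls block until the motion is done:
- r.reach(position, orientation): joint-space move of the TCP to a pose.
- r.move_straight(position, orientation=None, speed=0.15, max_force=None): straight line of the TCP; orientation=None keeps the orientation; speed is the mean speed in m/s. With max_force (N) it stops when the force on the tool has changed by that much, and returns True; else False.
- r.movej(angles): joint-space move.
- command_gripper(opening, force=None): finger opening in m; force is the grip in N (None keeps the last); returns when the fingers have stopped.
- r.hold(seconds).
- r.solve_ik(position, orientation): joint angles nearest the present ones, or None.
- r.read_state(): the state.
- optics.get_image(name): name is "scene" or "top"; returns (picture, depth): 400x640x3 uint8, red, green, blue; 400x640 float32, m along the optical axis (not along the pixel's ray), 0 where there is no reading.
- optics.camera_model(name): a dict with "K" (3x3 intrinsics, pixels), "k1" (the pictures are not rectified: a ray, as slopes to the right and down, at radius r is drawn at 1 + k1 r^2 times it, then the intrinsics apply), "R" (3x3) and "t" (3): a world point X has camera coordinates R X + t. Camera axes: x right, y down, z forward; pixel columns grow to the right and rows downward; lengths in m; the calibration is good to about 2 mm. A picture is of the moment at which its call begins. camera_model takes no time and is no camera call.
A pose or a line that the arm cannot do raises r.PlanningError and nothing moves.
- r.finish_job(): hands the job in; it is judged then, once.
The state is a dict: "time_s": time; "joint_positions": joint angles; "dq": joint speeds; "tau": joint torques, N m; "eef_pos": TCP position; "eef_rot": TCP orientation; "contact_force": force on the tool from outside, world axes, zero at the start; "torque": the same for the moment, N m; "grip_width": finger opening in m; "grip_force": force on a finger pad.
Only numpy, scipy, OpenCV 4.12 (cv2) and the standard library are available. Lean on these libraries where they do the work, as an engineer would, in place of code of your own. Each camera call takes 0.05 s, during which the arm holds its last target. There are 200 camera calls.

## Working session

There is one attempt and no reset: what is moved stays moved. The work goes in short steps, each a Python script; the robot and the scene stay as the last script left them, time stands still between calls to the robot, and variables do not carry over. Pictures are saved under pics/ and viewed, at most 14 in all, crops included, and the job is handed in when it is done.

```bash
mkdir -p pics; python3 - <<'E'
from workcell import r, optics
import cv2,numpy as np
for n in ("scene","top"):
    p,d=optics.get_image(n); cv2.imwrite(f"pics/{n}0.png",p[:,:,::-1]); np.savez(f"{n}0.npz",p=p,d=d)
    print(n,optics.camera_model(n), (d>0).mean())
print(r.read_state(), r.tip_extent)
E
```

```text
scene {'K': array([[384.97910417,   0.        , 319.01962517],
       [  0.        , 384.97910417, 205.44048973],
       [  0.        ,   0.        ,   1.        ]]), 'k1': -0.04409729025419497, 'R': array([[ 0.78524   , -0.61908566,  0.0114493 ],
       [-0.26562993, -0.35350906, -0.89692368],
       [ 0.55932002,  0.70125907, -0.44203713]]), 't': array([-0.36664795,  0.243878  ,  0.68858661])} 0.99606640625
top {'K': array([[430.81941985,   0.        , 316.22568949],
       [  0.        , 430.81941985, 199.46134808],
       [  0.        ,   0.        ,   1.        ]]), 'k1': -0.10264773647352426, 'R': array([[-0.00515161, -0.99996836, -0.00606118],
       [-0.9847212 ,  0.00612792, -0.17403046],
       [ 0.1740621 ,  0.00507203, -0.98472162]]), 't': array([0.08275796, 0.5355493 , 1.07832532])} 0.99599609375
{'time_s': 0.1, 'joint_positions': array([ 1.16701084e+00,  3.42668337e-01,  1.52489003e+00, -4.86422646e-07,
        1.27541147e+00, -1.46017893e-01]), 'dq': array([-0.00065319, -0.00081426, -0.00354844,  0.00010187, -0.00052255,
        0.0014406 ]), 'tau': array([ 2.99076783e-03, -4.34444904e+01, -2.46488070e+01,  3.24424059e-05,
        4.58706592e-03, -1.73528792e-05]), 'eef_pos': array([0.13368515, 0.50733764, 0.2316985 ]), 'eef_rot': array([ 1.28527179e-01,  9.91705748e-01, -6.62799627e-04, -1.86695949e-04]), 'contact_force': array([0.51181245, 0.2797453 , 0.65319554]), 'torque': array([ 0.00178395,  0.03043549, -0.00575548]), 'grip_force': 0.0, 'grip_width': 0.08524944773277252} 0.025
```

View pics/scene0.png

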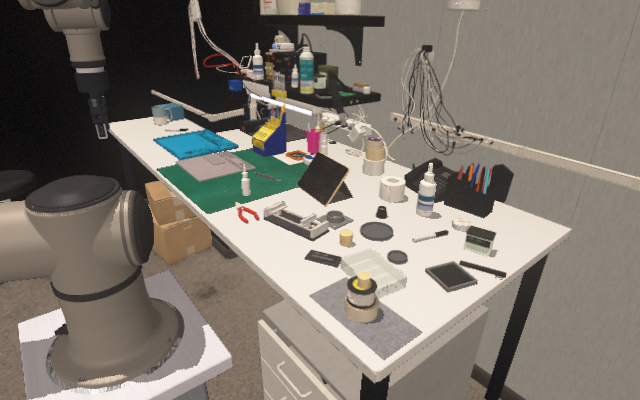

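View pics/top0.png

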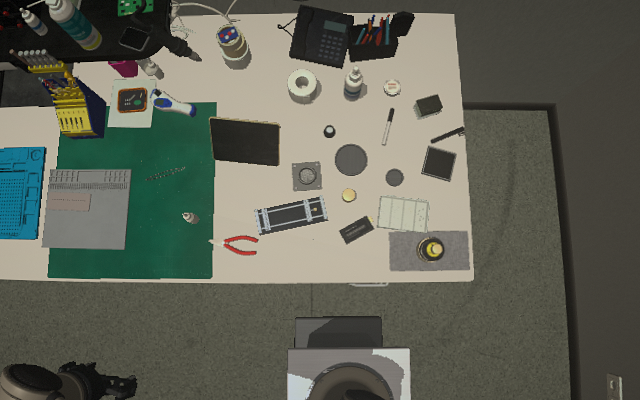

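The top view shows the stack at about (431,248), the collar at (307,176), the large dish at (350,160), the small dish at (395,177) and the tray at (438,163). It also shows the bottle at (190,217), a loose tin at (348,195), the battery at (357,230) and the cutters at (240,243). I'll look closer at the holders and the stack.

```bash
cat > h.py <<'E'
import numpy as np,cv2
from workcell import r, command_gripper, optics
CM={n:optics.camera_model(n) for n in("scene","top")}
def ray(n,uv):
    m=CM[n];K=m["K"]; uv=np.asarray(uv,float)
    q=np.array([(uv[0]-K[0,2])/K[0,0],(uv[1]-K[1,2])/K[1,1]]); s=q.copy()
    for _ in range(20): s=q/(1+m["k1"]*(s@s))
    d=m["R"].T@np.array([s[0],s[1],1]); return -m["R"].T@m["t"],d
def onz(n,uv,z):
    c,d=ray(n,uv); return c+d*(z-c[2])/d[2]
def cloud(n,D):
    v,u=np.indices(D.shape);m=CM[n];K=m["K"]
    q=np.stack([(u-K[0,2])/K[0,0],(v-K[1,2])/K[1,1]],-1);s=q.copy()
    for _ in range(20): s=q/(1+m["k1"]*(s**2).sum(-1,keepdims=True))
    P=np.dstack([s,np.ones(D.shape)])*D[...,None]
    return (P-m["t"])@m["R"]
E
python3 - <<'E'
from h import *
p=np.load("top0.npz")["p"];cv2.imwrite("pics/topc.png",cv2.resize(p[140:280,280:480,::-1],None,fx=4,fy=4,interpolation=cv2.INTER_CUBIC))
s=np.load("scene0.npz")["p"];cv2.imwrite("pics/scc.png",cv2.resize(s[180:330,320:520,::-1],None,fx=4,fy=4,interpolation=cv2.INTER_CUBIC))
C=cloud("top",np.load("top0.npz")["d"])
for nm,u,v in [("stack",431,248),("collar",307,176),("ldish",350,160),("sdish",395,177),("tray",438,163),("tin2",348,195),("bott",190,217),("batt",357,230),("cut",240,243),("desk",330,210)]: print(nm,C[v,u].round(3),onz("top",(u,v),.004).round(3))
E
```

```text
stack [ 0.405 -0.207  0.08 ] [ 0.41  -0.227  0.004]
collar [0.608 0.105 0.007] [0.609 0.105 0.004]
ldish [0.34  0.074 1.156] [ 0.654 -0.014  0.004]
sdish [ 0.605 -0.137  0.003] [ 0.605 -0.137  0.004]
tray [0.34  0.074 1.156] [ 0.644 -0.259  0.004]
tin2 [ 0.551 -0.005  0.03 ] [ 0.555 -0.007  0.004]
bott [0.488 0.404 0.072] [0.497 0.424 0.004]
batt [ 0.459 -0.029  0.009] [ 0.46  -0.029  0.004]
cut [0.427 0.286 0.   ] [0.426 0.285 0.004]
desk [ 0.515  0.043 -0.002] [0.514 0.043 0.004]
```

View pics/topc.png

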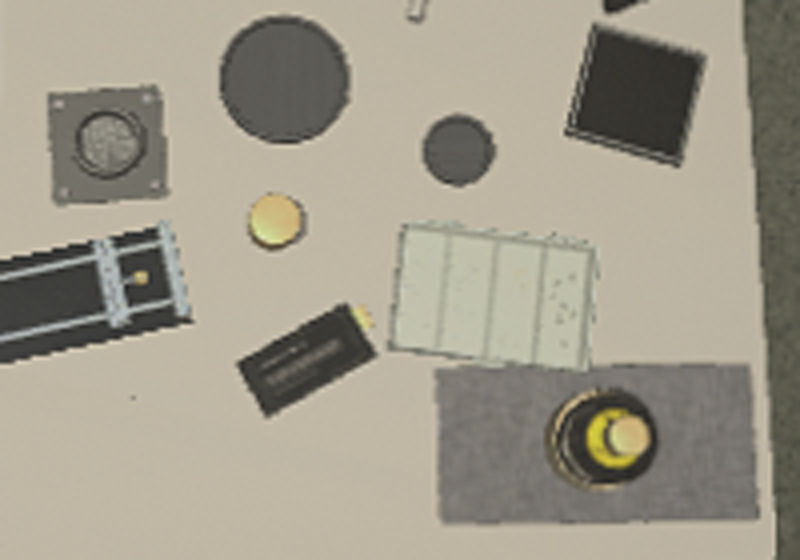

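View pics/scc.png

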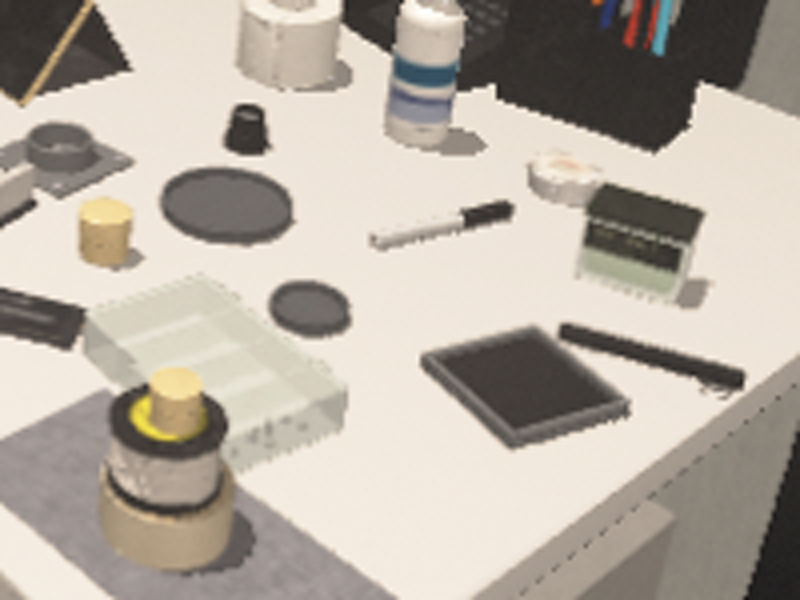

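The crop confirms the layout, with the tin on top of the stack at crop (629,434). The taller translucent box sits just ahead of the stack, so I'll close the fingers along y. Next I measure by masks and planes.

```bash
cat >> h.py <<'E'
def blob(n,p,seed,cond,win=40):
    """largest component of cond(hsv) near seed -> contour (outer)"""
    hsv=cv2.cvtColor(p,cv2.COLOR_RGB2HSV).astype(int); m=np.zeros(p.shape[:2],np.uint8)
    u,v=seed; m[v-win:v+win,u-win:u+win]=cond(hsv)[v-win:v+win,u-win:u+win]
    k,l,st,ce=cv2.connectedComponentsWithStats(m)
    i=min((i for i in range(1,k) if st[i,4]>20),key=lambda i:np.hypot(*(ce[i]-seed)))
    c,_=cv2.findContours((l==i).astype(np.uint8),cv2.RETR_EXTERNAL,cv2.CHAIN_APPROX_NONE); return c[0][:,0]
def circ(n,c,z):
    q=np.array([onz(n,x,z)[:2] for x in c],np.float32)
    (x,y),_=cv2.minEnclosingCircle(q); (a,b),wh,_=cv2.minAreaRect(q)
    h=cv2.convexHull(q); M=cv2.moments(h); A=M['m00']
    return np.round([x,y,a,b,M['m10']/A,M['m01']/A,wh[0],wh[1],2*np.sqrt(A/np.pi)],4)
dark=lambda t:(lambda h:h[...,2]<t)
yel=lambda h:(h[...,1]>70)&(h[...,2]>110)
tan=lambda h:(h[...,1]>70)&(h[...,1]<150)&(h[...,2]>120)
E
python3 - <<'E'
from h import *
p=np.load("top0.npz")["p"];s=np.load("scene0.npz")["p"]
hs=cv2.cvtColor(p,cv2.COLOR_RGB2HSV)
print("hsv tin,yel,tin2,desk,ldish,collar foot,bottle,mat:",[hs[v,u].tolist() for u,v in[(437,248),(431,251),(348,195),(330,210),(350,160),(295,176),(190,217),(400,250)]])
hh=cv2.cvtColor(s,cv2.COLOR_RGB2HSV)
print("scene tin, yellow, flange:",[hh[v,u].tolist() for u,v in[(364,276),(355,284),(352,281)]])
names="enc xy, rect xy, centroid xy, w,h,eqdiam"
print(names)
for nm,sd,z,t in[("ldish",(350,160),.01,130),("sdish",(395,177),.01,130),("tray",(438,163),.01,130),("collarfoot",(307,176),.004,135)]:
    print("top",nm,circ("top",blob("top",p,sd,dark(t),25),z))
for nm,sd,z,t in[("ldish",(376,231),.01,130),("sdish",(397,257),.01,130),("tray",(451,276),.01,130)]:
    print("scene",nm,circ("scene",blob("scene",s,sd,dark(t),35),z))
print("tin2",circ("top",blob("top",p,(348,195),tan,15),.03))
print("reel",circ("top",blob("top",p,(431,248),lambda h:(h[...,2]<70)|(yel(h)),17),.068))
C=cloud("top",np.load("top0.npz")["d"])
for lo,hi in((.085,.1),(.06,.075),(.025,.04)):
    m=(C[...,2]>lo)&(C[...,2]<hi)&(abs(C[...,0]-.405)<.06)&(abs(C[...,1]+.21)<.06)
    q=C[m]; print(lo,len(q),q.mean(0).round(4),q.min(0).round(4),q.max(0).round(4))
for n,D in(("top",C),("scene",cloud("scene",np.load("scene0.npz")["d"]))):
    m=(D[...,2]>.04)&(D[...,2]<.11)&(abs(D[...,0]-.49)<.06)&(abs(D[...,1]-.405)<.06)
    q=D[m]; print("bottle",n,len(q),q.mean(0).round(4),q.min(0).round(4),q.max(0).round(4))
E
```

```text
hsv tin,yel,tin2,desk,ldish,collar foot,bottle,mat: [[22, 100, 202], [22, 116, 108], [24, 92, 205], [22, 36, 190], [23, 22, 94], [25, 27, 114], [25, 32, 88], [15, 20, 125]]
scene tin, yellow, flange: [[23, 88, 245], [27, 172, 236], [21, 103, 87]]
enc xy, rect xy, centroid xy, w,h,eqdiam
top ldish [ 0.6542 -0.0147  0.6539 -0.015   0.6541 -0.0148  0.0854  0.0883  0.0885]
top sdish [ 0.6027 -0.1337  0.6037 -0.1329  0.6031 -0.1336  0.0463  0.0481  0.0476]
top tray [ 0.6415 -0.2587  0.6419 -0.2584  0.6419 -0.2585  0.0824  0.0834  0.093 ]
top collarfoot [0.6108 0.1065 0.6096 0.1061 0.6099 0.1063 0.0788 0.0792 0.0878]
scene ldish [ 0.6501 -0.016   0.651  -0.0169  0.6504 -0.0164  0.099   0.0837  0.0926]
scene sdish [ 0.6    -0.1364  0.5992 -0.1355  0.5993 -0.1354  0.0545  0.0433  0.0501]
scene tray [ 0.6367 -0.2598  0.6371 -0.261   0.637  -0.2608  0.087   0.0858  0.0964]
tin2 [ 0.5514 -0.005   0.552  -0.0048  0.5518 -0.005   0.0321  0.0298  0.0323]
reel [ 0.4036 -0.2099  0.4018 -0.2102  0.4035 -0.2107  0.0616  0.0582  0.0603]
0.085 71 [ 0.4029 -0.2179  0.0924] [ 0.3918 -0.2291  0.0876] [ 0.4142 -0.2069  0.0972]
0.06 298 [ 0.4023 -0.2121  0.0696] [ 0.3754 -0.2414  0.0647] [ 0.4285 -0.1867  0.0749]
0.025 213 [ 0.4329 -0.1906  0.0327] [ 0.374  -0.2323  0.025 ] [ 0.4643 -0.15    0.04  ]
bottle top 97 [0.4888 0.4075 0.0674] [0.4787 0.3991 0.0406] [0.5009 0.4207 0.1045]
bottle scene 100 [0.4891 0.4078 0.0647] [0.4783 0.3991 0.04  ] [0.5014 0.4194 0.1086]
```

```bash
cat >> h.py <<'E'
Q=[0,1,0,0]
def st(): 
    s=r.read_state(); return round(s["time_s"],1),s["eef_pos"].round(4).tolist(),round(s["grip_width"],4),round(s["grip_force"],1),s["contact_force"].round(1).tolist()
E
python3 - <<'E'
from h import *
P=(0.66,-0.145)
r.reach([*P,.15],Q)
for w in(.085,.066,.03):
    command_gripper(w,40)
    r.move_straight([*P,.06],speed=.15)
    hit=r.move_straight([*P,.008],speed=.02,max_force=4); print(w,hit,st())
    r.move_straight([*P,.06],speed=.15)
p,d=optics.get_image("scene");cv2.imwrite("pics/s1.png",p[:,:,::-1])
E
```

```text
0.085 False (6.8, [0.66, -0.145, 0.0081], 0.085, 0.0, [-0.4, 0.0, -0.2])
0.066 False (10.6, [0.66, -0.145, 0.0081], 0.0664, 0.0, [0.2, 0.3, 0.5])
0.03 False (14.5, [0.66, -0.145, 0.0081], 0.0303, 0.0, [-0.4, -0.5, 0.5])
```

View pics/s1.png

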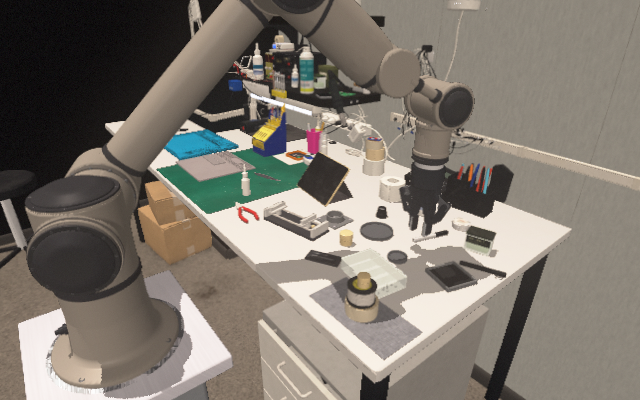

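The arm is up at the marker area, fingers at about (425,225). The probe reported no contact at TCP z = 8 mm, so I check where the fingertips really are from the depth images.

```bash
python3 - <<'E'
from h import *
P=(0.66,-0.145)
print(st(), r.tip_extent)
def look(tag):
  for n in("scene",):
    p,d=optics.get_image(n); D=cloud(n,d)
    m=(D[...,2]>.012)&(D[...,2]<.12)&(abs(D[...,0]-P[0])<.03)&(abs(D[...,1]-P[1])<.07)
    q=D[m]; h=np.histogram(q[:,2],bins=np.arange(.01,.121,.01))[0]
    print(tag,n,len(q),"minz",np.sort(q[:,2])[:5].round(4),h, "low pts mean",q[q[:,2]<np.min(q[:,2])+.008].mean(0).round(3))
    return p
r.move_straight([*P,.05],speed=.15)
p=look("w30 z50")
command_gripper(0.085); p2=look("w85 z50")
a=np.vstack([cv2.resize(x[150:270,340:500,::-1],None,fx=2.5,fy=2.5) for x in(p,p2)])
cv2.imwrite("pics/f.png",a)
E
```

```text
(15.1, [0.6593, -0.1448, 0.059], 0.0302, 0.0, [-0.1, -0.1, -0.2]) 0.025
w30 z50 scene 645 minz [0.0481 0.0486 0.0493 0.0499 0.0501] [  0   0   0   4  51  63  72  59 104 140 152] low pts mean [ 0.655 -0.143  0.053]
w85 z50 scene 419 minz [0.0633 0.0638 0.0643 0.0644 0.0645] [  0   0   0   0   0  23  70  66  68  61 131] low pts mean [ 0.656 -0.138  0.068]
```

View pics/f.png

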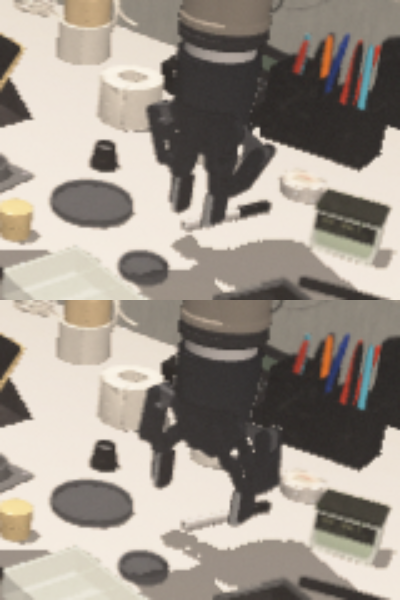

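The images show fingertips about level with the TCP at 30 mm opening, and about 13 mm behind it when open. That isn't the stated 25 mm ahead. I'll probe the desk deeper, force-guarded, to settle it.

```bash
python3 - <<'E'
from h import *
P=(0.66,-0.145)
for w in(.085,.066,.025):
    command_gripper(w,40)
    r.move_straight([*P,.012],speed=.15)
    hit=r.move_straight([*P,-.026],speed=.025,max_force=4); print(w,hit,st())
    r.move_straight([*P,.05],speed=.15)
print(st())
E
```

```text
0.085 True (17.6, [0.6598, -0.1449, -0.0119], 0.0851, 2.8, [-0.9, 0.1, 5.4])
0.066 True (19.7, [0.6599, -0.145, -0.0055], 0.0662, 2.9, [-1.7, 0.2, 6.6])
0.025 True (21.8, [0.6601, -0.145, 0.0011], 0.0248, 2.6, [-0.7, 0.4, 4.4])
(22.3, [0.6598, -0.1449, 0.0497], 0.0251, 0.0, [-1.0, 0.7, -0.8])
```

Measured tip offsets from the TCP are −12 mm at 85, −5.5 mm at 66 and +1 mm at 25 mm opening, matching the depth images. I'll use these. Now the tin.

```bash
cat >> h.py <<'E'
def ext(w): return np.interp(w,[.025,.066,.085],[.001,-.0055,-.012])  # tip below TCP, probed
def pick(xy,tip,w,wopen,force,zs=.16):
    command_gripper(wopen,force); r.reach([*xy,zs],Q)
    z=tip+ext(w); hit=r.move_straight([*xy,z],speed=.12,max_force=12); print("down hit",hit,st())
    command_gripper(max(w-.012,0),force); print("closed",st())
    return z
def lift(xy,zs=.18):
    r.move_straight([*xy,zs],speed=.15); print("lifted",st())
def place(xy,z,wopen,zs=.18,zt=None):
    r.reach([*xy,zs],Q); r.move_straight([*xy,z+.015],speed=.15)
    hit=r.move_straight([*xy,z-.004],speed=.02,max_force=3); print("set",hit,st(),"expected z",z)
    command_gripper(wopen); r.hold(.2); r.move_straight([*xy,zs],speed=.15); print("up",st())
def snap(tag):
    o={}
    for n in("top","scene"):
        p,d=optics.get_image(n); o[n]=p,cloud(n,d); np.savez(f"{n}_{tag}.npz",p=p,d=d)
    return o
def level(D,xy,lo,hi,R=.05):
    m=(D[...,2]>lo)&(D[...,2]<hi)&(np.hypot(D[...,0]-xy[0],D[...,1]-xy[1])<R); q=D[m]
    if len(q)<8: return len(q)
    return len(q),"mid",((q.min(0)+q.max(0))/2).round(4).tolist(),"mean",q.mean(0).round(4).tolist(),"size",(q.max(0)-q.min(0)).round(3).tolist()
AWAY=[.2,.45,.25]
E
python3 - <<'E'
from h import *
S=(.403,-.218); T=(.602,-.134)
z=pick(S,.077,.025,.05,25); lift(S)
if r.read_state()["grip_width"]>.02:
    place(T,z-.064,.045)
    r.reach(AWAY,Q); o=snap("1")
    for n in o:
        D=o[n][1]; print(n,"tin",level(D,T,.02,.04,.03)," reel",level(D,(.403,-.21),.062,.08))
    cv2.imwrite("pics/t1.png",cv2.resize(o["top"][0][140:280,280:480,::-1],None,fx=4,fy=4))
E
```

```text
down hit False (24.6, [0.4035, -0.2182, 0.0783], 0.0499, 0.0, [0.2, -0.2, -0.4])
closed (24.9, [0.4034, -0.2183, 0.0788], 0.0237, 24.5, [0.7, 0.2, 4.9])
lifted (25.8, [0.4025, -0.2176, 0.1792], 0.0235, 24.5, [0.0, 0.2, -0.5])
set True (28.5, [0.6019, -0.1339, 0.0148], 0.0235, 24.9, [0.7, 0.9, 4.8]) expected z 0.013999999999999999
up (30.3, [0.6015, -0.1338, 0.179], 0.045, 0.0, [-0.1, 0.0, 0.0])
top tin (76, 'mid', [0.6011, -0.1338, 0.027], 'mean', [0.6006, -0.1338, 0.0276], 'size', [0.024, 0.025, 0.014])  reel (379, 'mid', [0.4021, -0.2139, 0.0712], 'mean', [0.4026, -0.2144, 0.0698], 'size', [0.054, 0.055, 0.014])
scene tin (79, 'mid', [0.5985, -0.1331, 0.0252], 'mean', [0.597, -0.1346, 0.0265], 'size', [0.025, 0.025, 0.01])  reel (484, 'mid', [0.4012, -0.213, 0.0668], 'mean', [0.3994, -0.2143, 0.0685], 'size', [0.057, 0.057, 0.009])
```

View pics/t1.png

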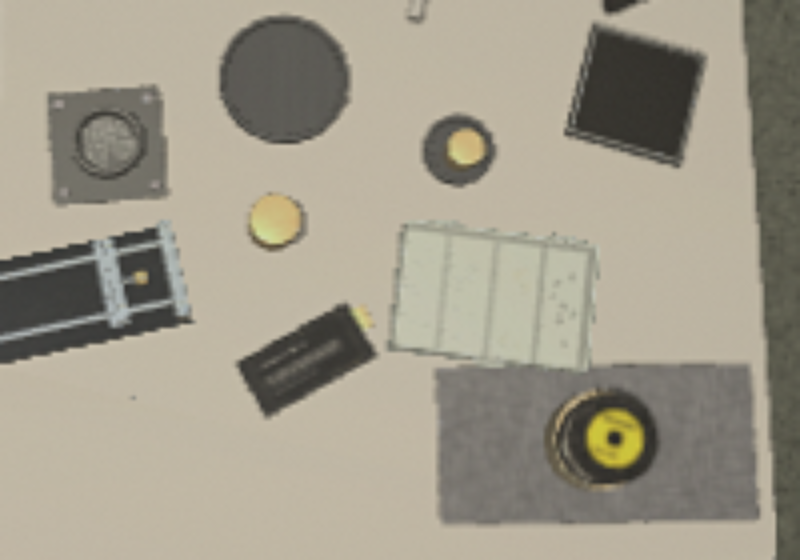

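The tin stands in the small dish at crop (466,146), within a couple of mm of the centre. The reel's label centre is at crop (615,438), matching (0.402,−0.214). Now the reel.

```bash
python3 - <<'E'
from h import *
S=(.4022,-.2139); T=(.6415,-.2588)
z=pick(S,.042,.058,.083,60); lift(S)
if r.read_state()["grip_width"]>.05:
    place(T,z-.028,.08)
    r.reach(AWAY,Q); o=snap("2")
    for n in o:
        D=o[n][1]; print(n,"reel",level(D,T,.03,.055,.045)," tape",level(D,(.403,-.21),.026,.045))
    cv2.imwrite("pics/t2.png",cv2.resize(o["top"][0][140:280,280:480,::-1],None,fx=4,fy=4))
E
```

```text
down hit False (37.0, [0.4026, -0.2141, 0.0383], 0.083, 0.0, [-0.1, -0.2, -0.3])
closed (37.4, [0.4025, -0.214, 0.0387], 0.0564, 62.6, [-1.0, 1.2, 7.7])
lifted (38.5, [0.4017, -0.2135, 0.1792], 0.0564, 64.1, [-0.5, 0.2, -3.1])
set True (41.3, [0.6414, -0.2587, 0.0108], 0.0565, 64.1, [-1.2, 1.2, 4.2]) expected z 0.009768292682926834
up (43.2, [0.641, -0.2585, 0.1788], 0.0801, 0.0, [-0.9, -0.4, 0.0])
top reel (346, 'mid', [0.6431, -0.2598, 0.0389], 'mean', [0.6416, -0.2594, 0.0417], 'size', [0.058, 0.055, 0.017])  tape (230, 'mid', [0.4133, -0.217, 0.0336], 'mean', [0.4059, -0.2152, 0.0335], 'size', [0.079, 0.066, 0.014])
scene reel (361, 'mid', [0.6415, -0.2569, 0.0368], 'mean', [0.6361, -0.2599, 0.0395], 'size', [0.059, 0.056, 0.013])  tape (408, 'mid', [0.4102, -0.215, 0.0304], 'mean', [0.4026, -0.216, 0.0311], 'size', [0.082, 0.065, 0.009])
```

View pics/t2.png

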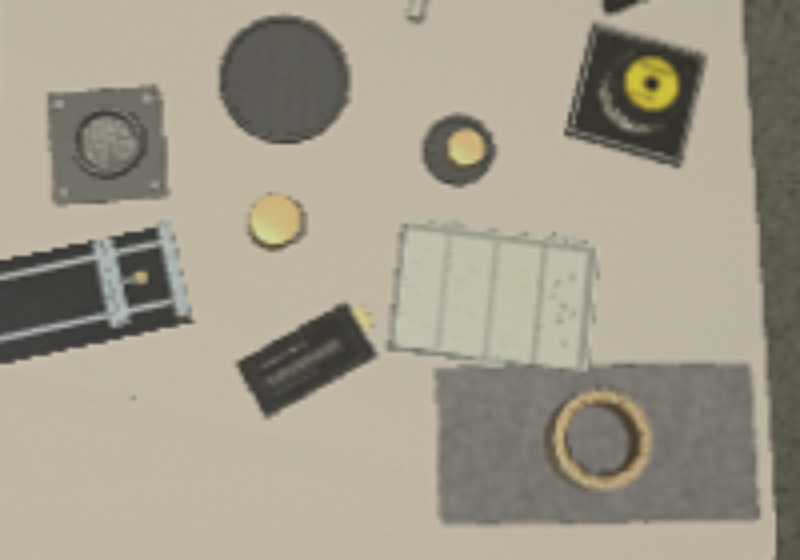

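The reel sits in the tray at crop (651,83), and the tape ring is free at crop centre (601,439). I'll measure it by ray and depth, then move it.

```bash
python3 - <<'E'
from h import *
d=np.load("top_2.npz"); p=d["p"]; D=cloud("top",d["d"])
a=circ("top",blob("top",p,(430,249),lambda h:(h[...,1]>60),18),.032); print(a)
c0=onz("top",(430.0,249.4),.032)[:2]
print(c0, level(D,c0,.026,.045,.038))
S=a[:2] if abs(a[8]-.066)<.006 and np.hypot(*(a[:2]-c0))<.005 else c0
S=(S+np.array([0,-.001])).tolist(); print(S)
T=(.6535,-.0149)
z=pick(S,.012,.066,.085,60); lift(S)
if r.read_state()["grip_width"]>.055:
    place(T,z+.002,.082)
    r.reach(AWAY,Q); o=snap("3")
    for n in o:
        D=o[n][1]; print(n,"tape",level(D,T,.026,.045,.045)," bottle",level(D,(.489,.407),.03,.066,.03))
    cv2.imwrite("pics/t3.png",np.vstack([o["top"][0][:,:,::-1][100:290,150:490]]*1))
    cv2.imwrite("pics/t3.png",cv2.resize(cv2.imread("pics/t3.png"),None,fx=2.3,fy=2.3))
E
```

```text
[ 0.4042 -0.2147  0.4055 -0.2144  0.4044 -0.2154  0.0691  0.0626  0.0658]
[ 0.4043228 -0.2168557] (222, 'mid', [0.4042, -0.217, 0.0336], 'mean', [0.4043, -0.2156, 0.0335], 'size', [0.06, 0.066, 0.014])
[0.4042, -0.2157]
down hit False (50.4, [0.4045, -0.2159, 0.007], 0.0851, 0.0, [-0.1, -1.0, -0.4])
closed (50.7, [0.4045, -0.2159, 0.0075], 0.0636, 64.7, [-1.8, 1.2, 8.6])
lifted (52.0, [0.4037, -0.2154, 0.1792], 0.0629, 65.5, [0.3, 0.8, -0.8])
set True (55.1, [0.6533, -0.0149, 0.0096], 0.0628, 66.1, [0.0, 0.2, 4.5]) expected z 0.0085
up (56.9, [0.6529, -0.0148, 0.1789], 0.0819, 0.0, [1.0, 0.1, -0.3])
top tape (230, 'mid', [0.6523, -0.0171, 0.0338], 'mean', [0.6525, -0.0175, 0.0343], 'size', [0.065, 0.065, 0.015])  bottle (61, 'mid', [0.4899, 0.4096, 0.048], 'mean', [0.4879, 0.4048, 0.0516], 'size', [0.023, 0.024, 0.034])
scene tape (224, 'mid', [0.6512, -0.0142, 0.0322], 'mean', [0.6483, -0.016, 0.0325], 'size', [0.066, 0.067, 0.012])  bottle (83, 'mid', [0.4899, 0.4088, 0.0479], 'mean', [0.4881, 0.4068, 0.0479], 'size', [0.022, 0.021, 0.035])
```

View pics/t3.png

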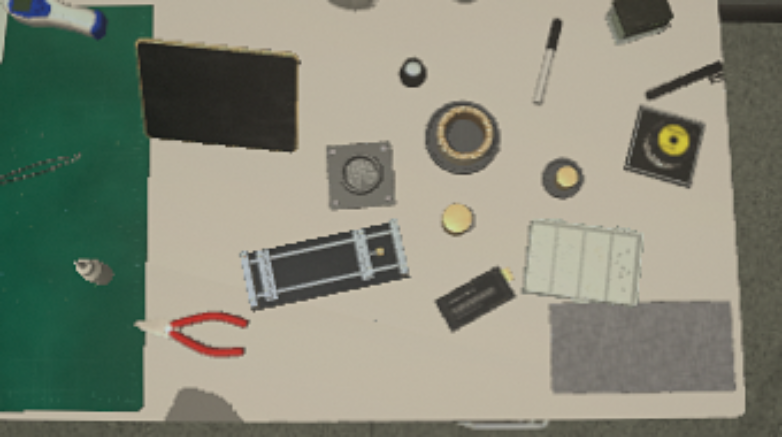

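The tape is in the large dish at (465,132), the bottle stands at (92,270) and the collar at (361,174). The cutters and battery are unmoved. Bottle next, lifting high to clear the tablet.

```bash
python3 - <<'E'
from h import *
T=onz("top",(307.1,175.4),.02)[:2]; print("ring",T)
T=((T+np.array([.6098,.1062]))/2).tolist() if np.hypot(*(T-[.6098,.1062]))<.006 else [.6098,.1062]
S=(.4893,.4075)
z=pick(S,.044,.025,.055,30,zs=.2); lift(S,.25)
if r.read_state()["grip_width"]>.018:
    place(T,z+.002,.05,zs=.25)
    r.reach(AWAY,Q); o=snap("4")
    for n in o:
        D=o[n][1]; print(n,"bottle",level(D,T,.03,.065,.03),level(D,T,.066,.14,.03))
    a=cv2.resize(o["top"][0][140:240,270:470,::-1],(800,400)); b=cv2.resize(o["scene"][0][175:300,290:540,::-1],(800,400))
    cv2.imwrite("pics/t4.png",cv2.resize(np.vstack([a,b]),(600,600)))
E
```

```text
ring [0.60706197 0.10419527]
down hit False (62.3, [0.4898, 0.4078, 0.0459], 0.0552, 0.0, [0.1, -0.5, -0.3])
closed (62.7, [0.4896, 0.4077, 0.0456], 0.0247, 28.5, [-1.2, -0.4, 2.9])
lifted (64.2, [0.489, 0.4073, 0.2489], 0.0246, 28.6, [-0.5, -0.4, -1.3])
set True (67.6, [0.6082, 0.1056, 0.0471], 0.0246, 28.8, [-0.3, 2.2, 3.0]) expected z 0.047
up (69.6, [0.608, 0.1052, 0.249], 0.0501, 0.0, [-0.1, 0.4, 0.4])
top bottle (52, 'mid', [0.6079, 0.1073, 0.0476], 'mean', [0.603, 0.106, 0.0534], 'size', [0.022, 0.024, 0.033]) (43, 'mid', [0.6096, 0.108, 0.0893], 'mean', [0.6073, 0.1073, 0.0843], 'size', [0.017, 0.016, 0.042])
scene bottle (107, 'mid', [0.6062, 0.1061, 0.0476], 'mean', [0.6048, 0.1033, 0.0482], 'size', [0.022, 0.024, 0.035]) (55, 'mid', [0.6087, 0.107, 0.087], 'mean', [0.6076, 0.1059, 0.082], 'size', [0.016, 0.016, 0.041])
```

View pics/t4.png

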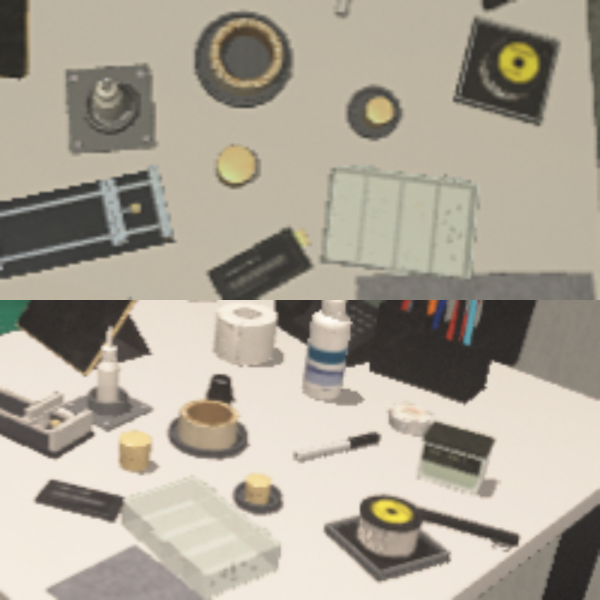

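All four are seated upright. The bottle is in the collar at (110,400), the tape at (208,428), the tin at (258,490) and the reel at (390,525). The battery is undisturbed at (80,500). Handing in.

```bash
python3 -c "
from workcell import r
print(r.finish_job())"
```

```text
the job is handed in; nothing more can be done
None
```

The tin, reel, tape and bottle were set down in that order, each upright in its own holder, and the job is handed in with about 70 of the 136 s used; the judge's verdict was not returned, and the fingertips sat about 24 mm short of the stated 25 mm ahead of the TCP, so I used probed offsets.

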